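# Release the ratchet jig and take out the glued pull

## Robot

A 6-joint arm with a two-finger parallel gripper is mounted at the origin on the work surface. World frame = base frame: x ahead of the robot, y to its left, z up, the work surface at z = 0. Lengths are in m, angles in rad, forces in N, time in s.
With the tool pointing down it reaches from about 0.325 to 0.775 m from the base axis. Payload 5.5 kg.
Tool frame: the origin (TCP) lies at the very end of the fingers, on their centre line; the grasp point (between the pads) lies 19 mm behind it; y points along the fingers, x is the direction in which the jaws open and shut, and the axes are right-handed (so a half turn about y gives the same grasp; the last joint's range is limited). The gripper opens to 88 mm and grips with 3 to 60 N. Pads are 20 mm wide; open, the fingers measure 115 mm over their backs; the gripper's body (75 mm by 178 mm) begins 61 mm behind the grasp point.
Start: joints at [1.085, 0.091, 1.231, -0, 1.82, -0.057], TCP at [0.249, 0.546, 0.223] pointing down, gripper open.
Joint ranges: [-2.87, 2.87], [-0.86, 2.18], [0.17, 2.46], [-1.51, 4.65], [0.06, 2.69], [-2.65, 2.65]. Speed limits (rad/s): [2.57, 2.57, 3.01, 3.14, 3.14, 3.14].

## Interface

Orientations are given as a unit quaternion [w, x, y, z].
In Python, from plant import ctrl, eyes, workorder gives the robot as it stands.
- The arm moves only by the shell command python3 -m jog 'ROWS' [OPENING] [FORCE]. ROWS is JSON, a list that holds one entry, the list of rows, each a list of 6 numbers: the shift along the tool's x, y, z in cm, then the turn, a rotation vector about the tool's x, y, z in degrees. In form: [[[x, y, z, rx, ry, rz], ...]]. A call has exactly 10 rows; each row shifts and turns the commanded pose from where the row before left it, along the tool's axes as they then stand; what a row does not reach is not made up. A row lasts 1/8 s, in which the tool goes at most 62.5 mm and 10.7 degrees, less where a joint would pass 70% of its speed; a pose out of reach is approached as far as the arm can. A call with a gripper value outside its range is refused whole. OPENING is the opening, from 0 (shut) to 1 (fully open), set as the call begins (- or left out, the last holds). The fingers move at their own pace and stop on an object; FORCE is the grip in N (left out, the last holds). Time passes only in rows, so rows that do not move let the fingers close, or fill a call up. It gives the time, the measured TCP pose, the force and the opening at its end, in the units of the state.
- ctrl.read_state(): the state, without advancing time (a new reading comes with each control period).
- eyes.camera(name): name is "scene" or "top"; returns a dict with "image" (400x640x3 uint8, red, green, blue), "fx", "fy", "cx", "cy" (pixels), "dist_coeffs" ([k1, k2, p1, p2, k3] as OpenCV has them; the pictures are not rectified), "R" (3x3) and "t" (3): a world point X has camera coordinates R X + t. Camera axes: x right, y down, z forward; pixel columns grow to the right and rows downward; lengths in m; the calibration is good to about 2 mm. A picture is of the moment at which its call begins. There is no depth.
- workorder.sign_off(): hands the job in, once; it reports no verdict.
The state is a dict: "clock": time; "joints": joint angles; "dq": joint speeds; "joint_efforts": joint torques, N m; "tool_pos": TCP position; "tool_rot": TCP orientation; "ft_force": force on the tool from outside, world axes, zero at the start; "wrist_torque": the same for the moment, N m; "grip_width": opening from 0.0 (shut) to 1.0 (fully open).
Only numpy, scipy, OpenCV 4.12 (cv2) and the standard library are available. Lean on these libraries where they do the work, as an engineer would, in place of code of your own. Each camera call takes 0.05 s, during which the arm holds its last target. There are 200 camera calls.

## Task

The glue on the wooden pull has set. On the clamping jig, lift the ratchet pawl clear of the rack by tipping its upright thumb tab back, draw the clamp bar back by its handle as far as it goes, then lift the wooden pull out and set it down in the shallow wooden tray, flat on its plank with the rib up, without dropping it. Leave the pawl raised and the bar drawn back, and let go of everything.

Things in the scene. Friction and masses are not known exactly. Their poses are not given: they have to be found in the camera images.
- jig: Clamping jig fixed to the bench: base board 340 x 130 x 18 mm. Origin on the bench top on its centre line; z up, x (away from the robot, roughly) along the bar from pawl to stop. At the start along x in mm: pawl pivot -95, rack, handle 30, forked jaw 58 to 100, wooden pull centred at 120, stop 150 to 175 (top 52 above the bench). Two jaw lips overhang the pull's plank by 10 mm.
- pawl (a joint): Pawl hinge, rad: 0 = down in the teeth (start), grows as it lifts, stop at 1.3. Stiff (0.06 N m), stays where left. Axis along the jig's y through its (-95, 0, 52) mm; the arm and nose reach 55 mm from there to the jig's +x. The nose leaves the teeth above 0.15; lifted properly means above 0.5.
- tab_top (a point): Middle of the top edge of the pawl's upright thumb tab: steel plate 8 mm thick (jig x), 30 mm wide (jig y), standing 62 to 117 mm above the bench at the jig's x = -83 mm at the start. About 2 N towards the jig's -x, away from the handle, swings the pawl up; shut fingers can push it, with 98 mm of free room between tab and handle.
- clamp_bar (a joint): How far the clamp bar is drawn back, m: 0 = clamped (start), 0.045 = fully back at its end stop. It moves along the jig's -x, needs 2 to 3 N and stays where left. With the pawl down the teeth stop it after about 1.5 mm.
- handle_center (a point): Grip point of the clamp bar's handle, an upright round wooden post 22 mm in diameter, 38 to 93 mm above the bench; the point is on its axis, 68 mm above the bench. Moves with the bar. Steel guides beside the bar stand 40 mm above the bench.
- work_center (a point): Centre of the wooden pull (100 to 200 g), 28.5 mm above its underside, which starts 18 mm above the bench. Plank 60 (x) x 90 (y) x 22 mm with a rib 40 (x) x 20 (y) x 35 mm high on its middle, 57 mm in all; z up when the rib is up; axes as the jig's at the start. Low fences at its sides, 12 mm high, 3 mm clear. Grip the rib across its 20 mm.
- tray: Shallow fixed plywood tray, 160 (x) x 180 (y) mm, walls 6 mm thick and 25 mm high, floor 6 mm above the bench. Origin at the centre of its underside, z up. It stands left or right of the jig; a deeper plastic box of screws (130 x 170 x 50 mm) is on the other side.
There are look-alikes about, which are no part of the job. There is more than one size of the part that bears work_center; the job needs the largest.

How it is judged:
By the outcome, as a careful person would: the job done as asked, in the order asked, and still so for the second after the job is handed in, with the robot touching nothing.
It also fails if it takes over 56 s, if anything falls off the work surface, if the arm or the gripper's body presses on something with over 40 N, if the wrist force passes 120 N, or if a joint passes its speed limit or range.

## Working session

There is one attempt and no reset: what is moved stays moved. The work goes in short steps, Python scripts to look and compute and a shell command to move; the robot and the scene stay as the last step left them, time stands still between calls to the robot, and variables do not carry over. Pictures are saved under pics/ and viewed, about 8 in all and at most 12, crops included, and the job is handed in when it is done.

```bash
mkdir -p pics; ls
python3 - <<'E'
from plant import ctrl,eyes
import cv2
for n in("scene","top"):
    c=eyes.camera(n);cv2.imwrite(f"pics/{n}0.png",c["image"][:,:,::-1])
    print(n,c["fx"],c["fy"],c["cx"],c["cy"],c["dist_coeffs"],c["R"],c["t"])
s=ctrl.read_state();print(s)
E
```

```text
pics
scene 477.4701557235079 477.4701557235079 314.2760593423166 202.11842783847266 [-0.11110036  0.          0.          0.          0.        ] [[-0.84998623  0.52662251  0.01386154]
 [ 0.42027377  0.6937313  -0.584899  ]
 [-0.31763716 -0.49133045 -0.81098768]] [ 0.53600064 -0.23208941  1.33320744]
top 429.46793096818624 429.46793096818624 319.6950940230199 203.15512841513348 [0.01156196 0.         0.         0.         0.        ] [[ 0.10347398 -0.99462915  0.00244597]
 [-0.97153028 -0.10159726 -0.21402551]
 [ 0.21312452  0.01976973 -0.97682501]] [-0.05121096  0.67254975  1.19349186]
{'clock': 0.1, 'joints': array([ 1.08534838e+00,  9.17929241e-02,  1.23178111e+00, -1.58512691e-05,
        1.81980061e+00, -5.67076118e-02]), 'dq': array([ 0.00058098, -0.0016915 , -0.00407904, -0.00151399, -0.00109156,
       -0.00081263]), 'joint_efforts': array([ 2.44994277e-03, -4.47858202e+01, -4.07567739e+01,  7.00951531e-02,
        2.84541148e-02, -1.23406567e-04]), 'tool_pos': array([0.24931865, 0.54544791, 0.22160552]), 'tool_rot': array([-0.59460715,  0.59523649,  0.3816421 , -0.3827338 ]), 'ft_force': array([-0.79250581, -0.29942977, -0.1102284 ]), 'wrist_torque': array([-0.00332456, -0.00876142, -0.00894584]), 'grip_width': 1.0007065447574497}
```

View pics/top0.png

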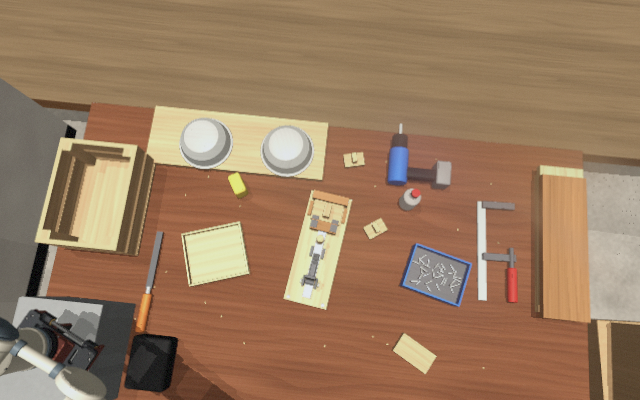

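View pics/scene0.png

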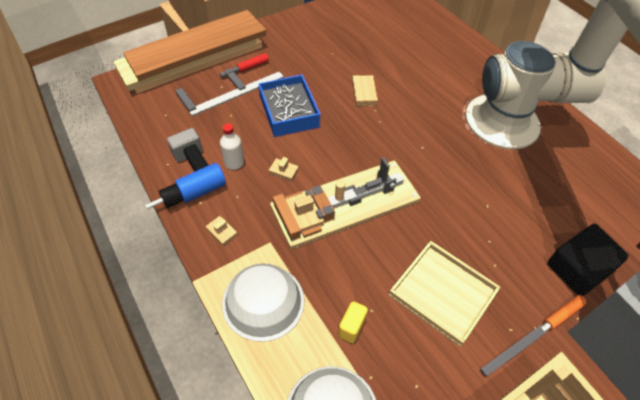

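The top view shows the jig at about (318,250), the tray at (215,254) to its left and the screw box at (437,274). The smaller look-alike pulls are loose at (354,160) and (375,229). I'll enlarge the jig and tray.

Run:
```python
import cv2,numpy as np
a=cv2.imread("pics/top0.png")[180:315,170:360]   # x4.2
b=cv2.imread("pics/scene0.png")[145:345,260:510] # x3
cv2.imwrite("pics/c1.png",cv2.resize(a,None,fx=4.2,fy=4.2,interpolation=cv2.INTER_CUBIC))
cv2.imwrite("pics/c2.png",cv2.resize(b,None,fx=3,fy=3,interpolation=cv2.INTER_CUBIC))
```

```text
(no output)
```

View pics/c1.png

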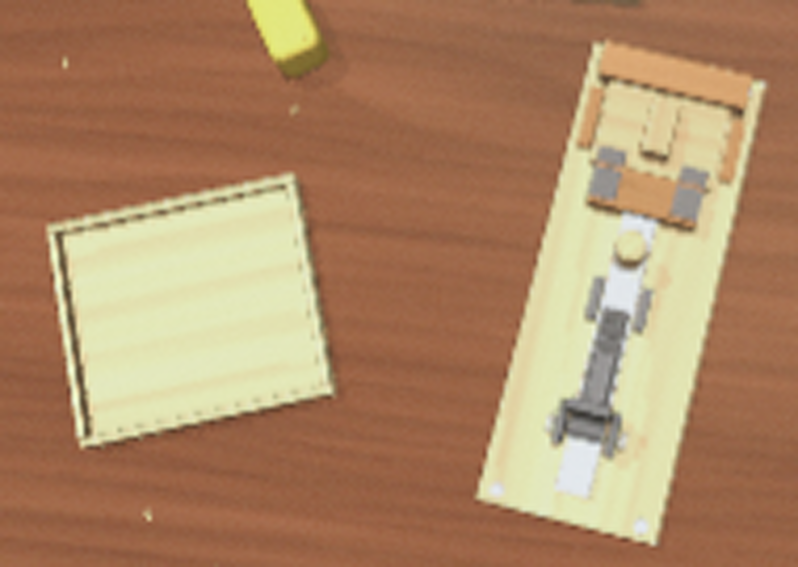

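View pics/c2.png

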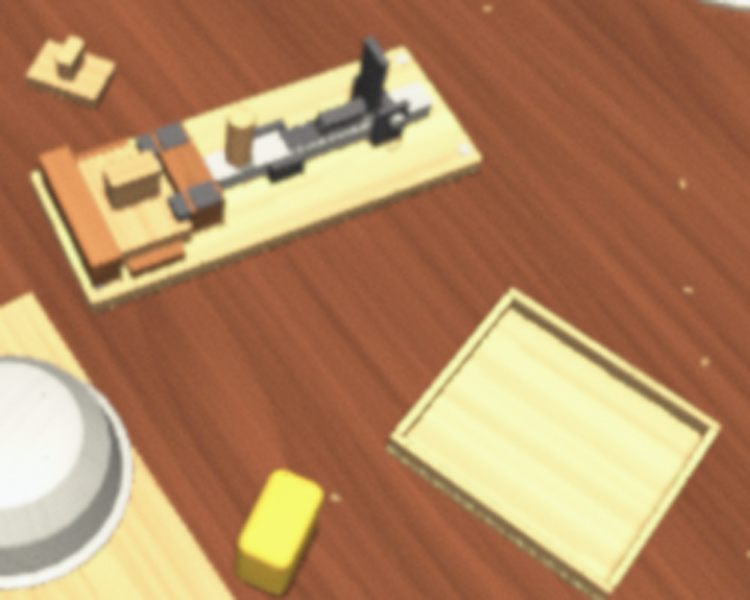

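```bash
cat > h.py <<'E'
import numpy as np,cv2
from plant import ctrl,eyes
from scipy.spatial.transform import Rotation as Ro
def proj(c,X): 
    return cv2.projectPoints(np.atleast_2d(np.array(X,float)),cv2.Rodrigues(c["R"])[0],np.array(c["t"],float),
     np.array([[c["fx"],0,c["cx"]],[0,c["fy"],c["cy"]],[0,0,1]]),np.array(c["dist_coeffs"]))[0][:,0]
def W(p,L):  # p=(x,y,yaw), L local points m -> world
    L=np.atleast_2d(np.array(L,float));c,s=np.cos(p[2]),np.sin(p[2])
    return np.c_[p[0]+c*L[:,0]-s*L[:,1],p[1]+s*L[:,0]+c*L[:,1],L[:,2]]
def tool():
    s=ctrl.read_state();w,x,y,z=s["tool_rot"]
    return s,np.array(s["tool_pos"]),Ro.from_quat([x,y,z,w])
def delta(target,yaw):  # target TCP world, tool down, tool x heading yaw (mod pi)
    s,p,R=tool();best=None
    for k in(0,np.pi):
        a=yaw+k;X=[np.cos(a),np.sin(a),0];Y=[0,0,-1];T=Ro.from_matrix(np.c_[X,Y,np.cross(X,Y)])
        r=(R.inv()*T).as_rotvec(degrees=True)
        if best is None or np.linalg.norm(r)<np.linalg.norm(best[0]):best=(r,T)
    d=np.array(target)-p
    print("pos",p.round(4),"F",np.round(s["ft_force"],1),"w",round(float(s["grip_width"]),3),"t",round(s["clock"],2),"j",np.round(s["joints"],2))
    print("shift cm, tool axes now",(R.inv().apply(d)*100).round(2),"in target axes",(best[1].inv().apply(d)*100).round(2),"rot deg",best[0].round(2))
E
cat > fit.py <<'E'
from h import *
from scipy.optimize import least_squares
ct,cs=eyes.camera("top"),eyes.camera("scene")
c1=lambda P:np.array(P)/4.2+[170,180]
c2=lambda P:np.array(P)/3+[260,145]
j1=c1([(480,497),(657,543),(765,83),(598,42),(632,242)]);j2=c2([(480,157),(405,48),(35,177),(95,303),(241,117),(373,43)])
# 5th handle top, 6th tab top
def J(q,ctp,csp):
    o=q[3];b=[(o-.17,.065,.018),(o-.17,-.065,.018),(o+.17,-.065,.018),(o+.17,.065,.018),(.03,0,.093)]
    return np.r_[(proj(ctp,W(q,b))-j1),(proj(csp,W(q,b[:0]+[b[0],b[1],b[2],b[3],b[4],(-.083,0,.117)]))-[j2[i] for i in range(6)])]
f=least_squares(lambda q:J(q,ct,cs).ravel(),[.6,0,0,0],loss="soft_l1");print("jig",f.x.round(4),J(f.x,ct,cs).round(1).tolist())
t1=c1([(47,227),(295,175),(333,393),(82,446)]);t2=c2([(608,592),(390,440),(512,290),(720,427)])
b=[(.08,.09,.025),(.08,-.09,.025),(-.08,-.09,.025),(-.08,.09,.025)]
T=lambda q:np.r_[proj(ct,W(q,b))-t1,proj(cs,W(q,b))-t2]
g=least_squares(lambda q:T(q).ravel(),[.6,.3,0]);print("tray",g.x.round(4),T(g.x).round(1).tolist())
q=f.x
for n,L in dict(handle=(.03,0,.068),tab=(-.083,0,.117),work=(.12,0,.0465)).items():print(n,W(q,L).round(4))
yj=q[2]
print("tool above pawl space, tool x across jig y");delta(W(q,(-.02,0,.2))[0],yj+np.pi/2)
E
python3 fit.py
```

```text
jig [ 0.5396  0.0109 -0.1331  0.0085] [[-1.2, 0.9], [-0.2, 0.6], [-0.4, -0.3], [-1.6, -0.1], [-0.4, 0.2], [0.7, -0.3], [-1.0, -1.5], [-2.1, -1.3], [-1.1, 0.1], [-0.7, -0.7], [0.5, 1.9]]
tray [0.5001 0.3167 0.3176] [[-0.8, -0.5], [-0.8, -0.6], [-0.5, -0.4], [-1.3, 0.3], [0.3, 0.6], [-0.6, -1.4], [-0.8, -1.2], [0.1, -0.6]]
handle [[0.5694 0.007  0.068 ]]
tab [[0.4574 0.022  0.117 ]]
work [[ 0.6586 -0.005   0.0465]]
tool above pawl space, tool x across jig y
pos [0.2494 0.5455 0.2219] F [-0.5  1.3 -0. ] w 0.997 t 0.2 j [ 1.09  0.09  1.23  0.    1.82 -0.06]
shift cm, tool axes now [-37.13   2.23 -46.71] in target axes [-49.13   2.19 -33.86] rot deg [ -0.02 -16.94  -0.07]
```

```bash
python3 -m jog '[[[-3.6,0.2,-4.75,0,0,0],[-3.6,0.2,-4.75,0,0,0],[-3.6,0.2,-4.75,0,0,0],[-3.6,0.2,-4.75,0,0,0],[-3.6,0.2,-4.75,0,0,0],[-3.6,0.2,-4.75,0,0,0],[-3.6,0.2,-4.75,0,0,0],[-3.6,0.2,-4.75,0,-5,0],[-3.6,0.2,-4.75,0,-6,0],[-3.6,0.2,-4.75,0,-6,0]]]' 0 20
cat > go.py <<'E'
import sys
from h import *
# usage: go.py frame x y z yawdeg_offset  (mm in frame; tool x heading = frame yaw+offset)
P=dict(jig=(.5396,.0109,-.1331),tray=(.5001,.3167,.3176))[sys.argv[1]]
x,y,z,a=map(float,sys.argv[2:6])
s,p,R=tool();c=np.cos(P[2]);n=np.sin(P[2]);d=p[:2]-P[:2]
print("TCP in frame mm",np.round([1e3*(c*d[0]+n*d[1]),1e3*(-n*d[0]+c*d[1]),1e3*p[2]],1))
f=np.array(s["ft_force"]);print("F in frame",np.round([c*f[0]+n*f[1],-n*f[0]+c*f[1],f[2]],1))
delta(W(P,(x/1e3,y/1e3,z/1e3))[0],P[2]+np.radians(a))
E
python3 go.py jig -45 0 160 90
```

```text
clock: 1.45
tool_pos: [0.5464, 0.0279, 0.2028]
tool_rot: [-0.531, 0.531, 0.467, -0.466]
ft_force: [0.6, 0.8, 0.8]
grip_width: 0.005
TCP in frame mm [  4.5  17.7 202.8]
F in frame [0.5 0.8 0.8]
pos [0.5464 0.0279 0.2028] F [0.6 0.8 0.8] w 0.005 t 1.45 j [-0.01 -0.06  1.41  0.    1.78 -1.45]
shift cm, tool axes now [-1.75  4.28  4.96] in target axes [-1.77  4.28  4.95] rot deg [0.03 0.23 0.02]
```

```bash
python3 -m jog '[[[-0.9,0,2.5,0,0.2,0],[-0.9,0,2.5,0,0,0],[0,2,0,0,0,0],[0,2.5,0,0,0,0],[0,2.5,0,0,0,0],[0,2.2,0,0,0,0],[0,1.2,0,0,0,0],[0,0,0,0,0,0],[0,0,0,0,0,0],[0,0,0,0,0,0]]]'
python3 go.py jig -120 0 98 90
python3 - <<'E'
from h import *
a=eyes.camera("top")["image"][200:320,270:370,::-1];b=eyes.camera("scene")["image"][130:260,260:440,::-1]
a=cv2.resize(a,(400,480),interpolation=2);b=cv2.resize(b,(400,289),interpolation=2)
o=np.zeros((480,800,3),np.uint8);o[:,:400]=a;o[:289,400:]=b;cv2.imwrite("pics/p1.png",o)
E
```

```text
clock: 2.7
tool_pos: [0.4944, 0.0186, 0.0997]
tool_rot: [-0.532, 0.533, 0.465, -0.464]
ft_force: [0.3, -0.4, 0.0]
grip_width: 0.004
TCP in frame mm [-45.8   1.7  99.7]
F in frame [ 0.4 -0.4  0. ]
pos [0.4944 0.0186 0.0997] F [ 0.3 -0.4  0. ] w 0.004 t 2.7 j [-0.03 -0.19  1.72  0.    1.61 -1.47]
shift cm, tool axes now [-0.19  0.16  7.42] in target axes [-0.17  0.17  7.42] rot deg [ 0.11 -0.14  0.01]
```

View pics/p1.png

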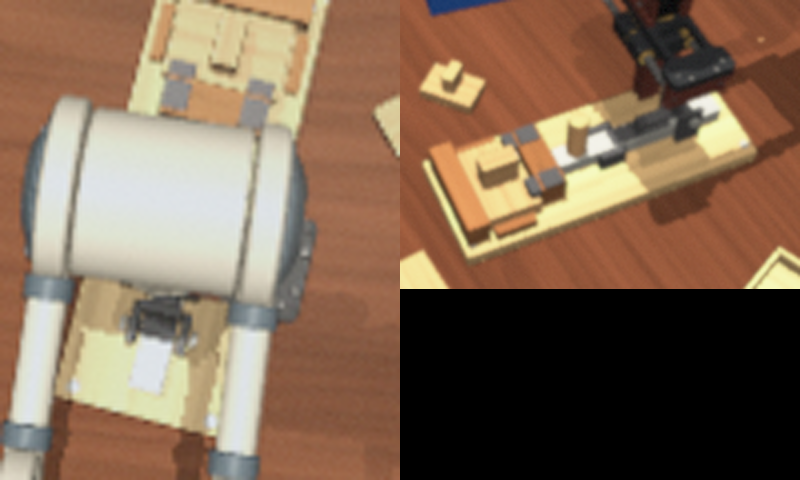

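The left view shows the arm over the jig with the tab still upright at (160,310). The right view shows the shut fingers between the tab and the handle, so I'll push.

```bash
python3 -m jog '[[[0,0,0.8,0,0,0],[0,0,0.8,0,0,0],[0,0,0.8,0,0,0],[0,0,0.8,0,0,0],[0,0,0.8,0,0,0],[0,0,0.8,0,0,0],[0,0,0.8,0,0,0],[0,0,0.8,0,0,0],[0,0,0.6,0,0,0],[0,0,0,0,0,0]]]'
python3 go.py jig -45 0 160 90
```

```text
clock: 4.05
tool_pos: [0.4239, 0.0282, 0.0985]
tool_rot: [0.533, -0.533, -0.465, 0.465]
ft_force: [0.3, -0.4, -0.2]
grip_width: 0.003
TCP in frame mm [-117.     1.8   98.5]
F in frame [ 0.3 -0.4 -0.2]
pos [0.4239 0.0282 0.0985] F [ 0.3 -0.4 -0.2] w 0.003 t 4.05 j [-0.01 -0.39  1.88  0.    1.65 -1.45]
shift cm, tool axes now [-0.16 -6.15 -7.2 ] in target axes [-0.18 -6.15 -7.2 ] rot deg [-0.03 -0.14 -0.  ]
```

```bash
python3 -m jog '[[[0,-1,-1,0,0,0],[0,-2,-1,0,0,0],[0,-3,-1,0,0,0],[0,-4,-2,0,0,0],[0,0,-5,0,0,0],[0,0,-5,0,0,0],[0,0,0,0,0,0],[0,0,0,0,0,0],[0,0,0,0,0,0],[0,0,0,0,0,0]]]' 0.7
python3 go.py jig 30 0 55 90
python3 - <<'E'
from h import *
a=eyes.camera("top")["image"][200:320,270:370,::-1];b=eyes.camera("scene")["image"][130:260,260:440,::-1]
a=cv2.resize(a,(400,480),interpolation=2);b=cv2.resize(b,(400,289),interpolation=2)
o=np.zeros((480,800,3),np.uint8);o[:,:400]=a;o[:289,400:]=b;cv2.imwrite("pics/p2.png",o)
E
```

```text
clock: 5.3
tool_pos: [0.5725, 0.008, 0.1999]
tool_rot: [-0.532, 0.533, 0.466, -0.465]
ft_force: [0.0, 0.1, 0.0]
grip_width: 0.699
TCP in frame mm [ 33.    1.5 199.9]
F in frame [0.  0.1 0. ]
pos [0.5725 0.008  0.1999] F [0.  0.1 0. ] w 0.699 t 5.3 j [-0.05  0.01  1.35  0.    1.77 -1.48]
shift cm, tool axes now [-0.15 14.49  0.33] in target axes [-0.15 14.49  0.3 ] rot deg [ 0.12 -0.13  0.01]
```

View pics/p2.png

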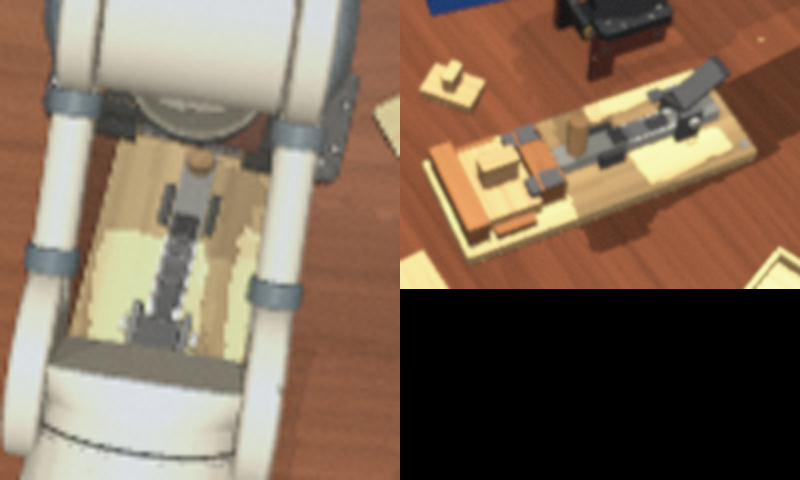

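```bash
python3 - <<'E'
from h import *
c=eyes.camera("scene");q=(.5396,.0109,-.1331)
for t in(0,.4,.6,.8,1.,1.2):
    C,S=np.cos(t),np.sin(t)
    P=[(-.095+.012*C-.065*S,0,.052+.012*S+.065*C),(-.095+.055*C,0,.052+.055*S)]
    print(t,((proj(c,W(q,P))-[260,130])*2.222).round(0).tolist())
E
python3 -m jog '[[[-0.15,2.5,0.3,0,0,0],[0,2.5,0,0,0,0],[0,2.5,0,0,0,0],[0,2.5,0,0,0,0],[0,2,0,0,0,0],[0,1.5,0,0,0,0],[0,0.8,0,0,0,0],[0,0,0,0,0,0],[0,0,0,0,0,0],[0,0,0,0,0,0]]]'
python3 go.py jig 30 0 55 90
```

```text
0 [[277.0, 69.0], [234.0, 121.0]]
0.4 [[299.0, 62.0], [240.0, 108.0]]
0.6 [[309.0, 61.0], [245.0, 100.0]]
0.8 [[318.0, 62.0], [252.0, 93.0]]
1.0 [[325.0, 64.0], [260.0, 86.0]]
1.2 [[329.0, 69.0], [269.0, 80.0]]
clock: 6.7
tool_pos: [0.5704, 0.0067, 0.0565]
tool_rot: [-0.532, 0.533, 0.465, -0.465]
ft_force: [1.4, -0.1, -0.8]
grip_width: 0.701
TCP in frame mm [31.1 -0.1 56.5]
F in frame [ 1.4  0.1 -0.8]
pos [0.5704 0.0067 0.0565] F [ 1.4 -0.1 -0.8] w 0.701 t 6.7 j [-0.05  0.04  1.58  0.    1.52 -1.48]
shift cm, tool axes now [0.   0.15 0.11] in target axes [0.01 0.15 0.11] rot deg [ 0.08 -0.14  0.01]
```

```bash
python3 -m jog '[[[0,0,0,0,0,0],[0,0,0,0,0,0],[0,0,0,0,0,0],[0,0,0,0,0,0],[0,0,0.5,0,0,0],[0,0,0.7,0,0,0],[0,0,0.7,0,0,0],[0,0,0.7,0,0,0],[0,0,0.7,0,0,0],[0,0,0.6,0,0,0]]]' 0 30
python3 go.py jig -15 0 55 90
```

```text
clock: 7.95
tool_pos: [0.5307, 0.012, 0.0556]
tool_rot: [-0.533, 0.533, 0.465, -0.465]
ft_force: [1.3, -1.9, -1.5]
grip_width: 0.244
TCP in frame mm [-8.9 -0.1 55.6]
F in frame [ 1.5 -1.7 -1.5]
pos [0.5307 0.012  0.0556] F [ 1.3 -1.9 -1.5] w 0.244 t 7.95 j [-0.04 -0.06  1.68 -0.    1.52 -1.48]
shift cm, tool axes now [0.01 0.06 0.61] in target axes [0.01 0.06 0.61] rot deg [ 0.   -0.14 -0.01]
```

```bash
python3 -m jog '[[[0,0,0.2,0,0,0],[0,0,0.2,0,0,0],[0,0,0.1,0,0,0],[0,0,0.1,0,0,0],[0,0,0.1,0,0,0],[0,0,0.1,0,0,0],[0,0,0,0,0,0],[0,0,0,0,0,0],[0,0,0,0,0,0],[0,0,0,0,0,0]]]'
python3 go.py jig -15 0 55 90
```

```text
clock: 9.2
tool_pos: [0.5244, 0.0129, 0.0556]
tool_rot: [-0.532, 0.533, 0.466, -0.464]
ft_force: [7.8, -3.3, -4.0]
grip_width: 0.249
TCP in frame mm [-15.3  -0.   55.6]
F in frame [ 8.1 -2.2 -4. ]
pos [0.5244 0.0129 0.0556] F [ 7.8 -3.3 -4. ] w 0.249 t 9.2 j [-0.04 -0.08  1.7  -0.    1.52 -1.48]
shift cm, tool axes now [ 0.    0.06 -0.03] in target axes [ 0.    0.06 -0.03] rot deg [ 0.15 -0.15  0.  ]
```

```bash
python3 -m jog '[[[0,0,0.1,0,0,0],[0,0,0.1,0,0,0],[0,0,0.1,0,0,0],[0,0,0,0,0,0],[0,0,0,0,0,0],[0,0,0,0,0,0],[0,0,0,0,0,0],[0,0,0,0,0,0],[0,0,0,0,0,0],[0,0,0,0,0,0]]]'
python3 go.py jig -15 0 55 90
```

```text
clock: 10.45
tool_pos: [0.5242, 0.0129, 0.0557]
tool_rot: [-0.53, 0.535, 0.467, -0.463]
ft_force: [20.7, -3.7, -11.3]
grip_width: 0.242
TCP in frame mm [-15.5  -0.   55.7]
F in frame [ 21.   -0.9 -11.3]
pos [0.5242 0.0129 0.0557] F [ 20.7  -3.7 -11.3] w 0.242 t 10.45 j [-0.04 -0.09  1.71 -0.    1.51 -1.47]
shift cm, tool axes now [ 0.    0.07 -0.05] in target axes [ 0.    0.07 -0.05] rot deg [ 0.53 -0.17  0.02]
```

```bash
python3 -m jog '[[[0,0,-0.2,0,0,0],[0,0,0,0,0,0],[0,0,0,0,0,0],[0,0,0,0,0,0],[0,-2,0,0,0,0],[0,-5,0,0,0,0],[0,-5,-2,0,0,0],[0,0,-5,0,0,0],[0,0,-5,0,0,0],[0,0,-1.5,0,0,0]]]' 0.6
python3 -m jog '[[[0,0,0,0,0,0],[0,0,0,0,0,0],[0,0,0,0,0,0],[0,0,0,0,0,0],[0,0,0,0,0,0],[0,0,0,0,0,0],[0,0,0,0,0,0],[0,0,0,0,0,0],[0,0,0,0,0,0],[0,0,0,0,0,0]]]'
python3 go.py jig 120 0 44 90
python3 - <<'E'
from h import *
a=eyes.camera("top")["image"][170:290,270:370,::-1];b=eyes.camera("scene")["image"][130:260,260:440,::-1]
a=cv2.resize(a,(400,480),interpolation=2);b=cv2.resize(b,(400,289),interpolation=2)
o=np.zeros((480,800,3),np.uint8);o[:,:400]=a;o[:289,400:]=b;cv2.imwrite("pics/p3.png",o)
E
```

```text
clock: 11.7
tool_pos: [0.6579, -0.0054, 0.1756]
tool_rot: [0.533, -0.533, -0.465, 0.465]
ft_force: [-0.3, -0.2, -0.5]
grip_width: 0.598
clock: 12.95
tool_pos: [0.6561, -0.005, 0.1756]
tool_rot: [0.533, -0.533, -0.465, 0.465]
ft_force: [0.4, 0.6, 0.6]
grip_width: 0.598
TCP in frame mm [117.6  -0.3 175.6]
F in frame [0.3 0.7 0.6]
pos [ 0.6561 -0.005   0.1756] F [0.4 0.6 0.6] w 0.598 t 12.95 j [-0.06  0.24  1.15 -0.    1.75 -1.49]
shift cm, tool axes now [ 0.03 13.16 -0.24] in target axes [ 0.03 13.16 -0.24] rot deg [-0.   -0.14 -0.  ]
```

View pics/p3.png

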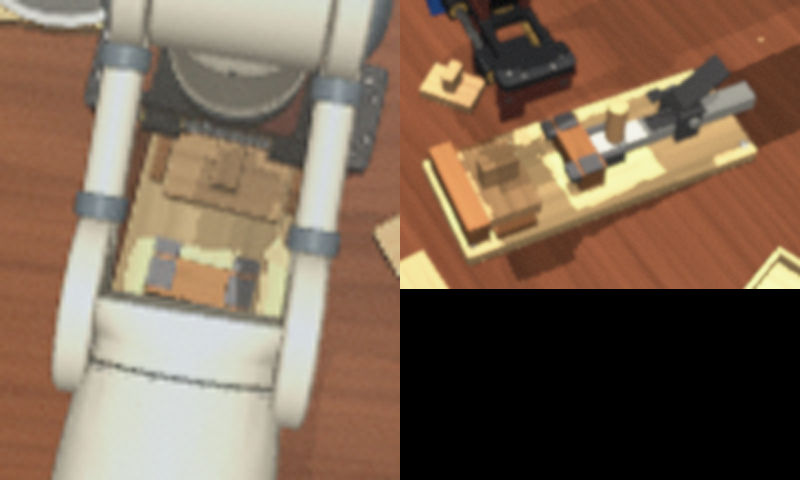

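The bar is drawn back: the jaw is at (575,150) and the handle at (617,118). The pawl is still up with its tab at (712,75), and the pull stays by the stop at (497,170). I'll go down and grip the rib.

```bash
python3 -m jog '[[[0,3,-0.2,0,0,0],[0,3,0,0,0,0],[0,3,0,0,0,0],[0,2,0,0,0,0],[0,1.3,0,0,0,0],[0,0.7,0,0,0,0],[0,0,0,0,0,0],[0,0,0,0,0,0],[0,0,0,0,0,0],[0,0,0,0,0,0]]]'
python3 go.py jig 120 0 44 90
python3 -m jog '[[[0,0,0,0,0,0],[0,0,0,0,0,0],[0,0,0,0,0,0],[0,0,0,0,0,0],[0,0,0,0,0,0],[0,0,0,0,0,0],[0,-0.3,0,0,0,0],[0,-0.6,0,0,0,0],[0,-0.6,0,0,0,0],[0,0,0,0,0,0]]]' 0 30
python3 go.py jig 120 0 44 90
```

```text
clock: 14.3
tool_pos: [0.6583, -0.0053, 0.0462]
tool_rot: [-0.532, 0.533, 0.465, -0.465]
ft_force: [0.5, -0.1, -0.2]
grip_width: 0.603
TCP in frame mm [119.8  -0.3  46.2]
F in frame [ 0.5  0.  -0.2]
pos [ 0.6583 -0.0053  0.0462] F [ 0.5 -0.1 -0.2] w 0.603 t 14.3 j [-0.06  0.28  1.33 -0.    1.53 -1.49]
shift cm, tool axes now [ 0.03  0.22 -0.02] in target axes [ 0.03  0.22 -0.02] rot deg [ 0.05 -0.14 -0.  ]
clock: 15.55
tool_pos: [0.6584, -0.0053, 0.0617]
tool_rot: [-0.532, 0.533, 0.465, -0.465]
ft_force: [0.8, -0.1, -1.3]
grip_width: 0.225
TCP in frame mm [119.9  -0.3  61.7]
F in frame [ 0.8  0.  -1.3]
pos [ 0.6584 -0.0053  0.0617] F [ 0.8 -0.1 -1.3] w 0.225 t 15.55 j [-0.06  0.27  1.31  0.    1.55 -1.49]
shift cm, tool axes now [ 0.03  1.77 -0.01] in target axes [ 0.03  1.77 -0.01] rot deg [ 0.07 -0.14  0.01]
```

```bash
python3 -m jog '[[[0,-1.5,0,0,0,0],[0,-2.5,0,0,0,0],[0,-3,0,0,0,0],[0,-2,0,0,0,0],[0,0,0,0,0,0],[0,0,0,0,0,0],[0,0,0,0,0,0],[0,0,0,0,0,0],[0,0,0,0,0,0],[0,0,0,0,0,0]]]'
python3 go.py tray 0 0 150 90
```

```text
clock: 16.8
tool_pos: [0.6581, -0.0053, 0.1505]
tool_rot: [0.533, -0.533, -0.465, 0.465]
ft_force: [-0.7, -0.2, -1.1]
grip_width: 0.226
TCP in frame mm [  49.5 -355.2  150.5]
F in frame [-0.7  0.  -1.1]
pos [ 0.6581 -0.0053  0.1505] F [-0.7 -0.2 -1.1] w 0.226 t 16.8 j [-0.06  0.25  1.19  0.    1.71 -1.49]
shift cm, tool axes now [29.77  0.05 20.  ] in target axes [35.52  0.05  4.95] rot deg [-1.000e-02 -2.596e+01  0.000e+00]
```

```bash
python3 -m jog '[[[2,0,1.4,0,0,0],[3.5,0,2.3,0,0,0],[4,0,2.7,0,0,0],[4,0,2.7,0,0,0],[4,0,2.7,0,0,0],[4,0,2.7,0,0,0],[3.8,0,2.5,0,0,0],[2.5,0,1.8,0,0,0],[1.3,0,0.8,0,0,0],[0.7,0,0.4,0,0,0]]]'
python3 -m jog '[[[0,0,0,0,-4,0],[0,0,0,0,-5,0],[0,0,0,0,-6,0],[0,0,0,0,-6,0],[0,0,0,0,-5,0],[0,0,0,0,0,0],[0,0,0,0,0,0],[0,0,0,0,0,0],[0,0,0,0,0,0],[0,0,0,0,0,0]]]'
python3 go.py tray 0 0 36 90
python3 - <<'E'
from h import *
b=eyes.camera("scene")["image"][150:350,340:540,::-1]
cv2.imwrite("pics/p4.png",cv2.resize(b,(600,600),interpolation=2))
E
```

```text
clock: 18.05
tool_pos: [0.4996, 0.3177, 0.1508]
tool_rot: [-0.532, 0.533, 0.465, -0.465]
ft_force: [-0.3, 0.1, -1.0]
grip_width: 0.227
clock: 19.3
tool_pos: [0.5002, 0.317, 0.1506]
tool_rot: [-0.415, 0.415, 0.573, -0.573]
ft_force: [-0.4, -0.0, -0.9]
grip_width: 0.223
TCP in frame mm [  0.2   0.3 150.6]
F in frame [-0.4  0.1 -0.9]
pos [0.5002 0.317  0.1506] F [-0.4 -0.  -0.9] w 0.223 t 19.3 j [ 0.51  0.07  1.38 -0.    1.69 -1.38]
shift cm, tool axes now [-0.03 11.46  0.02] in target axes [-0.03 11.46  0.02] rot deg [ 0.    0.02 -0.  ]
```

View pics/p4.png

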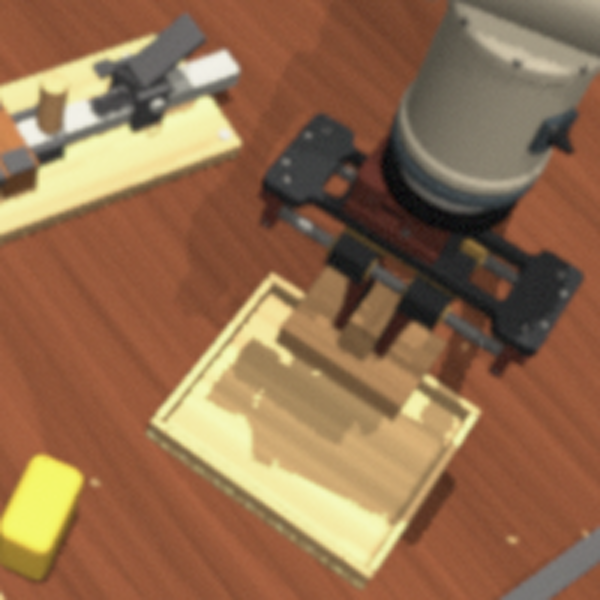

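The pull hangs level with its rib up at (375,320), over the tray, whose corners are at (275,278), (480,412), (365,585) and (150,430). The pawl and the bar at upper left are unchanged. Lowering.

```bash
python3 -m jog '[[[0,2,0,0,0,0],[0,3,0,0,0,0],[0,2.5,0,0,0,0],[0,1.7,0,0,0,0],[0,1,0,0,0,0],[0,0.6,0,0,0,0],[0,0.3,0,0,0,0],[0,0.2,0,0,0,0],[0,0,0,0,0,0],[0,0,0,0,0,0]]]'
python3 go.py tray 0 0 34.2 90
```

```text
clock: 20.6
tool_pos: [0.5004, 0.3171, 0.0381]
tool_rot: [-0.414, 0.415, 0.573, -0.573]
ft_force: [0.2, 0.2, -0.7]
grip_width: 0.228
TCP in frame mm [ 0.4  0.3 38.1]
F in frame [ 0.2  0.1 -0.7]
pos [0.5004 0.3171 0.0381] F [ 0.2  0.2 -0.7] w 0.228 t 20.6 j [ 0.51  0.11  1.54 -0.    1.49 -1.38]
shift cm, tool axes now [-0.03  0.39  0.04] in target axes [-0.03  0.39  0.04] rot deg [0.04 0.03 0.01]
```

```bash
python3 -m jog '[[[0,0.1,0,0,0,0],[0,0.1,0,0,0,0],[0,0.1,0,0,0,0],[0,0.1,0,0,0,0],[0,0.05,0,0,0,0],[0,0,0,0,0,0],[0,0,0,0,0,0],[0,0,0,0,0,0],[0,0,0,0,0,0],[0,0,0,0,0,0]]]'
python3 go.py tray 0 0 34.2 90
```

```text
clock: 21.85
tool_pos: [0.5003, 0.3171, 0.0336]
tool_rot: [-0.414, 0.415, 0.573, -0.573]
ft_force: [-2.6, -1.7, 5.3]
grip_width: 0.228
TCP in frame mm [ 0.3  0.3 33.6]
F in frame [-3.  -0.8  5.3]
pos [0.5003 0.3171 0.0336] F [-2.6 -1.7  5.3] w 0.228 t 21.85 j [ 0.51  0.12  1.54 -0.    1.48 -1.38]
shift cm, tool axes now [-0.03 -0.06  0.03] in target axes [-0.03 -0.06  0.03] rot deg [0.02 0.04 0.  ]
```

It's resting on the tray floor, with about 6 N on it. Releasing and retreating.

```bash
python3 -m jog '[[[0,0,0,0,0,0],[0,0,0,0,0,0],[0,0,0,0,0,0],[0,0,0,0,0,0],[0,-1,0,0,0,0],[0,-3,0,0,0,0],[0,-4,0,0,0,0],[0,-4,0,0,0,0],[0,-4,0,0,0,0],[0,-3,0,0,0,0]]]' 0.6
python3 -m jog '[[[2,0,0,0,0,0],[4,0,0,0,0,0],[4,0,0,0,0,0],[4,0,0,0,0,0],[3,0,0,0,0,0],[0,0,0,0,0,0],[0,0,0,0,0,0],[0,0,0,0,0,0],[0,0,0,0,0,0],[0,0,0,0,0,0]]]'
python3 go.py tray 0 0 34.2 90
python3 - <<'E'
from h import *
b=eyes.camera("scene")["image"][130:350,260:520,::-1]
cv2.imwrite("pics/p5.png",cv2.resize(b,(709,600),interpolation=2))
E
```

```text
clock: 23.1
tool_pos: [0.5004, 0.3171, 0.2264]
tool_rot: [-0.414, 0.415, 0.574, -0.572]
ft_force: [-0.6, -0.2, -0.1]
grip_width: 0.601
clock: 24.35
tool_pos: [0.4474, 0.478, 0.2234]
tool_rot: [-0.415, 0.415, 0.573, -0.573]
ft_force: [-0.1, 0.1, -1.0]
grip_width: 0.601
TCP in frame mm [  0.3 169.7 223.4]
F in frame [-0.1  0.1 -1. ]
pos [0.4474 0.478  0.2234] F [-0.1  0.1 -1. ] w 0.601 t 24.35 j [ 0.77  0.24  1.06  0.    1.84 -1.12]
shift cm, tool axes now [-16.97  18.92   0.03] in target axes [-16.97  18.92   0.03] rot deg [ 0.02 -0.01  0.01]
```

View pics/p5.png

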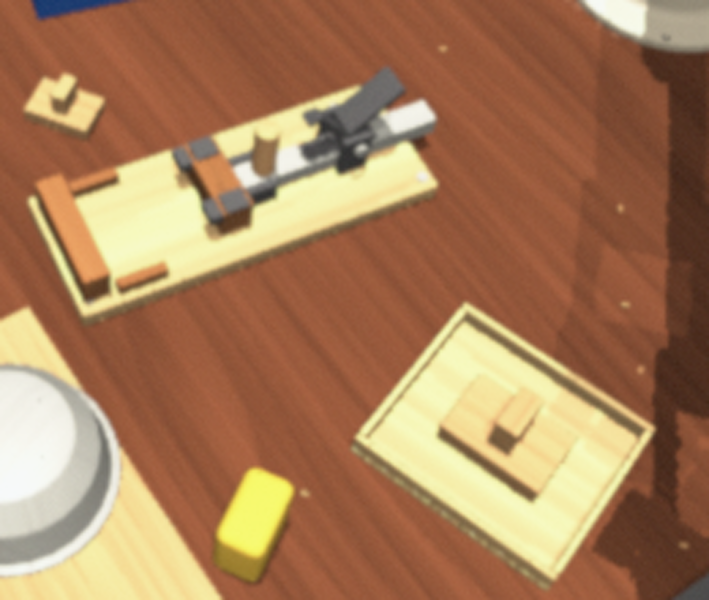

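The pull lies flat in the tray with its rib up at (512,430). The pawl is raised with its tab at (380,95), and the bar is back with its handle at (265,150). The robot is clear of everything.

```bash
python3 -c "
from plant import workorder;print(workorder.sign_off())"
```

```text
the job is handed in; nothing more can be done
None
```

The job is done and handed in at about 24.4 s of the 56 s allowed. I raised the pawl with shut fingers, drew the bar back to its end stop, then lifted the pull by its rib and lowered it onto the tray floor before letting go.

- **Pawl:** the picture taken after the push put it at about 0.8 rad, above the 0.5 needed. It is still raised in the last picture.
- **Bar:** it moved about 46 mm by the gripper's position, then stopped dead with the force rising to about 21 N, so it is at its end stop. It is still back in the last picture.
- **Pull:** the last picture shows it flat near the middle of the tray, rib up. It touched down at about 5 N.
- **Robot:** it stands clear and touches nothing. The highest force in the readings after each move was about 24 N, at the end stop.

No check failed or disagreed with another.

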